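# Fit the glass test plate and hold the inclined plane at its set angle

### The arm

A 6-joint arm with a two-finger parallel gripper is mounted at the origin on the work surface. World frame = base frame: x ahead of the robot, y to its left, z up, the work surface at z = 0. Lengths are in m, angles in degrees, forces in N, time in s.
With the tool pointing down it reaches from about 0.275 to 0.825 m from the base axis. Payload 4.9 kg.
Tool frame: the origin (TCP) lies at the very end of the fingers, on their centre line; the grasp point (between the pads) lies 19 mm behind it; z points along the fingers, y is the line along which they close (so a half turn about z gives the same grasp; the last joint's range is limited). The gripper opens to 85 mm and grips with 20 to 120 N. Pads are 22 mm wide; open, the fingers measure 114 mm over their backs; the gripper's body (76 mm by 85 mm) begins 54 mm behind the grasp point. The pads swing forward as they close: fully open they stand 13 mm farther back than shut.
Start: joints at [57.915, 18.69, -11.035, 60.275, 0, 82.311], TCP at [0.227, 0.501, 0.231] pointing down, gripper open.
Joint ranges: [-152.03, 152.03], [-55.5, 102.48], [-74.3, 77.21], [-110.64, 120.58], [-84.22, 78.4], [-180, 180]. Speed limits (degrees/s): [147.25, 147.25, 180, 180, 180, 180].

### API

Orientations are given as a 3x3 rotation matrix whose columns are the frame's x, y, z axes.
In Python, from station import sensors, viewer, order gives the robot as it stands.
- The arm moves only by the tool servo_tool, never from a script. Its argument "deltas" is a list of rows, each a list of 4 numbers: the shift along the tool's x, y, z scaled (see below), then the turn about the tool's z scaled (see below). A call has 1 to 8 rows; each row shifts and turns the commanded pose from where the row before left it, along the tool's axes as they then stand; what a row does not reach is not made up. The controller multiplies each number of a shift by 2 cm and each number of a turn by 0.12 rad. A row lasts 1/10 s, in which the tool goes at most 50 mm and 8.59 degrees, less where a joint would pass 70% of its speed; a pose out of reach is approached as far as the arm can. A call with a number of a shift or a turn outside -1 to 1 is refused whole. A call with a gripper value outside its range is refused whole. "grip" is the opening, from 0 (shut) to 1 (fully open), set as the call begins (left out, the last holds). The fingers move at their own pace and stop on an object; the grip force is fixed at half the most. Time passes only in rows, so rows that do not move let the fingers close. It gives the time, the measured TCP pose, the force and the opening at its end, in the units of the state.
- sensors.get_state(): the state, without advancing time (a new reading comes with each control period).
- viewer.camera(name): name is "side" or "top"; returns (picture, depth): 384x512x3 uint8, red, green, blue; 384x512 float32, m along the optical axis (not along the pixel's ray), 0 where there is no reading.
- viewer.camera_model(name): a dict with "mtx" (3x3 intrinsics, pixels), "dist_coeffs" ([k1, k2, p1, p2, k3] as OpenCV has them; the pictures are not rectified), "origin" and "rotation" of the camera in the world. Camera axes: x right, y up, looking along -z (the intrinsics and any distortion apply to the point x, -y, -z); pixel columns grow to the right and rows downward; lengths in m; the calibration is good to about 2 mm. A picture is of the moment at which its call begins. camera_model takes no time and is no camera call.
- order.sign_off(): hands the job in, once; it reports no verdict.
The state is a dict: "clock": time; "qpos": joint angles; "joint_velocities": joint speeds; "joint_efforts": joint torques, N m; "tcp_pos": TCP position; "tcp_rot": TCP orientation; "ft_force": force on the tool from outside, world axes, zero at the start; "torque": the same for the moment, N m; "grip_width": finger opening in m.
Only numpy, scipy, OpenCV 4.12 (cv2) and the standard library are available. Lean on these libraries where they do the work, as an engineer would, in place of code of your own. Each camera call takes 0.05 s, during which the arm holds its last target. There are 200 camera calls.

### The job

Get the school-lab inclined plane ready for a reading: with its board lying flat, slide the green glass-faced test plate along the board, under the two rails, until it is fully home against the stop at the hinge end. Then take the board by the black bar handle at its free end, raise it until its black needle lines up with the red set pointer on the angle scale, and finish the program while still holding the board steady there by the handle, because nothing else keeps it up. Leave the red pointer as it is set, and do not disturb the cork-faced plate, the wooden block or the bottle.

Things in the scene. Friction and masses are not known exactly. Their poses are not given: they have to be found in the camera images.
- incline: inclined plane, fixed: grey base 150 (x) x 360 (y) mm with a hinged board on it. Origin: centre of its underside; y from hinge end to free end, x to the scale side. Hinge line parallel to x at y = -170, z = 30 mm. On the x side of the hinge a white upright quarter-ring angle scale (inner radius 137, outer 163 mm) stands at x = 71 mm; the pointer and its nut reach 20 mm beyond it
- board (a joint): angle of the hinged board (rad): 0 lying flat, grows as the free end is raised. Swings freely up to 1.2, falls flat if let go. Wood, 110 wide x 340 long x 15 mm thick, about 0.5 kg; flat, its top is 45 mm above the bench. Bare and flat from 139 to 340 mm from the hinge. A black needle on its scale side shows its angle
- hinge (a point): centre of the board's hinge line, 30 mm above the bench, level with the board's underside; its axes turn with the board: x along the hinge line, y along the board towards the free end, z out of the board's top
- mouth (a point): point on the board's top midway between the two aluminium rails where they begin, 125 mm from the hinge; axes as hinge. Rails 54 mm apart (74 mm outside, 16.5 mm high) run from here to the stop; lips 13.5 mm above the board's top reach 4 mm inwards over the plate. Splayed lead-ins, widening to about 61 mm, stand before the mouth, out to 139 mm from the hinge
- seat (a point): point on the board's top midway between the rails, 110 mm from the hinge (15 mm above the hinge line when flat): the glass plate's origin lies here when it is fully home, its leading end against the stop 35 mm from the hinge and its last 60 mm standing out of the rail lips. Axes as hinge
- handle: black grip sleeve of the bar handle at the board's free end: 16 mm diameter, 62 mm long, turning freely on a steel rod parallel to the hinge and 380 mm from it. Origin: its middle, 34 mm above the bench when flat; 32 mm of free gap between sleeve and board end, open bench below and beyond. x along the rod. 10 mm steel side rods at 40 mm either side of the middle join it to the board
- pointer (a joint): angle at which the red pointer is set (rad), measured about the hinge like board: the board is at the mark when both joints read the same. Between 0.42 and 0.80; a friction clamp holds it
- pointer_tip (a point): outer end of the red pointer, 185 mm from the hinge line, on the outside of the angle scale; y along the pointer, away from the hinge
- glass_plate: test plate with a green glass face on a plywood back, 52 (x) x 150 (y) x 12 mm (z), about 0.16 kg, lying loose on the bench with its glass face up. Origin: centre of its underside. Its two ends are alike
- cork_plate: a like plate with a cork face, 52 x 150 x 12 mm, to be left alone; origin: centre of its underside
- block: dark wooden friction block 60 x 100 x 40 mm with a brass hook, to be left alone; origin: centre of its underside
- bottle: white bottle with a red cap, 64 mm across, 190 mm tall, to be left alone; origin: centre of its underside
Not all that is in view belongs to the job. What is shaped like the glass_plate but orange or pink is not meant.

How it is judged:
By the outcome, as a careful person would: the job done as asked, in the order asked, and still so for the second after the job is handed in, while the arm keeps its last pose, push and grip.
It also fails if it takes over 64 s, if anything falls off the work surface, if the arm or the gripper's body presses on something with over 40 N, if the wrist force passes 120 N, or if a joint passes its speed limit or range.

## Working session

There is one attempt and no reset: what is moved stays moved. The work goes in short steps, Python scripts to look and compute and a tool call to move; the robot and the scene stay as the last step left them, time stands still between calls to the robot, and variables do not carry over. Pictures are saved under pics/ and viewed, on a budget of 10 in all, crops included, one or two more only if the job needs it, and the job is handed in when it is done.

Besides the shell and the picture viewer there is one more tool, called as name(argument=value, ...), one argument or row to a line, values as JSON. servo_tool: Moves the arm, as the interface text tells. Shifts and turns lie within -1 to 1; 1 stands for 2 cm of shift or 0.12 rad of turn. Its arguments: {"type":"object","properties":{"deltas":{"type":"array"},"grip":{"type":"number"}},"required":["deltas"]}

```bash
mkdir -p pics; ls
cat > h.py <<'E'
import numpy as np, cv2
from station import sensors, viewer, order
def snap(n):
    p,d=viewer.camera(n); np.savez(f'{n}.npz',p=p,d=d); return p,d
def load(n):
    z=np.load(f'{n}.npz'); return z['p'],z['d']
def rays(n,uv):
    m=viewer.camera_model(n); K=np.array(m['mtx']);D=np.array(m['dist_coeffs'])
    q=cv2.undistortPoints(np.float64(uv).reshape(-1,1,2),K,D).reshape(-1,2)
    R=np.array(m['rotation']); return np.array(m['origin']), np.c_[q[:,0],-q[:,1],-np.ones(len(q))]@R.T
def onz(n,uv,z):
    o,r=rays(n,uv); return o+r*((z-o[2])/r[:,2])[:,None]
def bydepth(n,uv,d):
    o,r=rays(n,uv); return o+r*np.array(d).reshape(-1,1)
def proj(n,P):
    m=viewer.camera_model(n);R=np.array(m['rotation']);q=(np.float64(P).reshape(-1,3)-m['origin'])@R
    q=q*[1,-1,-1]; return cv2.projectPoints(q,np.zeros(3),np.zeros(3),np.array(m['mtx']),np.array(m['dist_coeffs']))[0].reshape(-1,2)
E
python3 - <<'E'
from h import *
ps=[snap(n)[0] for n in('top','side')]
for n,p in zip(('top','side'),ps):
    cv2.imwrite(f'pics/{n}1.png',cv2.resize(p[:,:,::-1],(800,600),interpolation=cv2.INTER_CUBIC))
    m=viewer.camera_model(n);print(n,m)
print(sensors.get_state())
E
```

```text
pics
top {'mtx': array([[400.10593826,   0.        , 253.54643442],
       [  0.        , 400.10593826, 187.09346221],
       [  0.        ,   0.        ,   1.        ]]), 'dist_coeffs': array([-0.05701381,  0.        ,  0.        ,  0.        ,  0.        ]), 'origin': array([ 0.29826447, -0.03025117,  1.2792793 ]), 'rotation': array([[ 0.00301919,  0.98171289, -0.19034361],
       [-0.99998721,  0.00219149, -0.0045588 ],
       [-0.0040583 ,  0.19035494,  0.98170695]])}
side {'mtx': array([[419.11318447,   0.        , 253.15294188],
       [  0.        , 419.11318447, 186.3243396 ],
       [  0.        ,   0.        ,   1.        ]]), 'dist_coeffs': array([-6.09450745e-05,  0.00000000e+00,  0.00000000e+00,  0.00000000e+00,
        0.00000000e+00]), 'origin': array([ 0.48271055, -1.00563206,  1.01443319]), 'rotation': array([[ 0.99814081,  0.05039627, -0.03428031],
       [-0.05967422,  0.69354909, -0.71793359],
       [-0.01240609,  0.71864447,  0.69526701]])}
{'clock': 0.1, 'qpos': array([ 5.79134491e+01,  1.87297265e+01, -1.10875589e+01,  6.02745594e+01,
       -8.87056513e-04,  8.23103313e+01]), 'joint_velocities': array([-0.06067698, -0.07433016,  0.16720459,  0.06037835, -0.03188653,
        0.05315478]), 'joint_efforts': array([ 1.30916913e-03, -4.44239187e+01,  2.63037890e+01,  7.86139484e-03,
        5.98966338e-06, -3.87545654e-06]), 'tcp_pos': array([0.22689187, 0.50043075, 0.23055459]), 'tcp_rot': array([[-9.10706061e-01,  4.13054194e-01, -8.38393437e-04],
       [ 4.13054997e-01,  9.10705058e-01, -1.36635628e-03],
       [ 1.99149949e-04, -1.59065155e-03, -9.99998715e-01]]), 'ft_force': array([-0.35467707,  0.47420613,  0.36212333]), 'torque': array([-0.04379163,  0.02496884, -0.04467172]), 'grip_width': 0.08553407653519438}
```

View pics/top1.png

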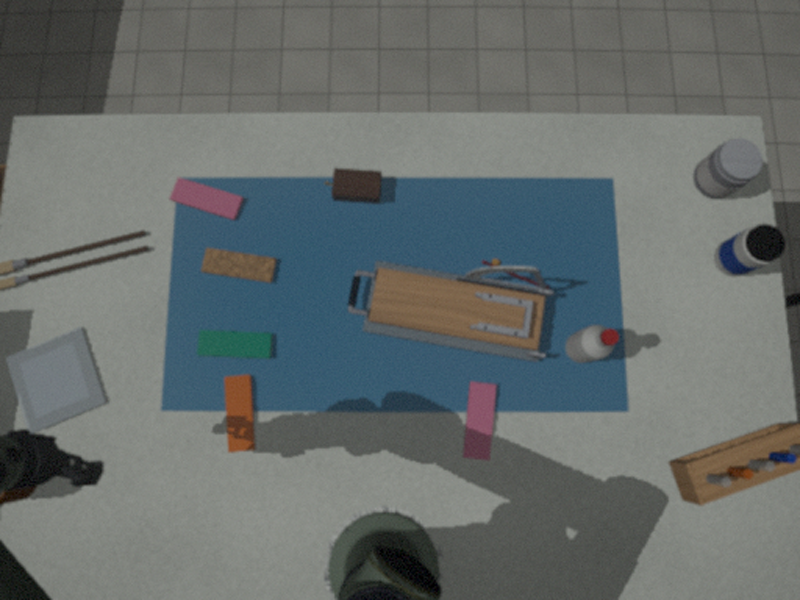

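View pics/side1.png

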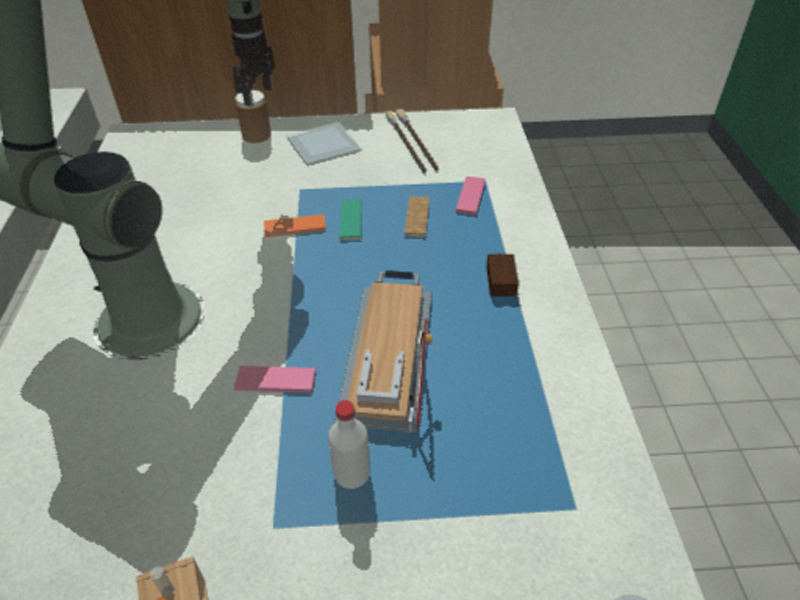

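Candidates for the glass plate in the top picture: green (235,344), orange (239,413), pink (207,198) and (480,420), cork (239,265). I choose the green one by the description. Handle at (356,291), free end towards +y; hinge end at about (547,325); scale on the +x side with its red pointer near (500,268).

Run:
```python
from h import *
T,dT=load('top');S,dS=load('side')
def comps(n,p,lo,hi,amin):
    h=cv2.cvtColor(p,cv2.COLOR_RGB2HSV);m=cv2.inRange(h,lo,hi)
    k,l,s,c=cv2.connectedComponentsWithStats(m); return [(l==i,s[i],c[i]) for i in range(1,k) if s[i][4]>=amin]
def rect(n,m,z):
    c=max(cv2.findContours(m.astype(np.uint8),cv2.RETR_EXTERNAL,cv2.CHAIN_APPROX_NONE)[0],key=cv2.contourArea)
    q=onz(n,c.reshape(-1,2),z)[:,:2]*1000
    r=cv2.minAreaRect(q.astype(np.float32)); b=cv2.boxPoints(r); e=[b[1]-b[0],b[2]-b[1]]; L=max(e,key=np.linalg.norm)
    return np.round(r[0],1),np.round(sorted(r[1]),1),round(np.degrees(np.arctan2(L[1],L[0]))%180,2)
for n,p,d in(('top',T,dT),('side',S,dS)):
    for m,s,c in comps(n,p,(65,100,30),(90,255,255),150): 
        if s[4]<4000: print(n,'green',s,rect(n,m,.012))
    for m,s,c in comps(n,p,(8,60,90),(20,200,255),1000): print(n,'wood',s,c.round(),rect(n,m,.045),'z',np.median(bydepth(n,np.argwhere(m)[:,::-1],d[m])[:,2]))
    for m,s,c in comps(n,p,(0,0,0),(180,255,45),40):
        P=bydepth(n,np.argwhere(m)[:,::-1],d[m]); 
        if 0<P[:,1].mean()<.2 and P[:,0].mean()>.3: print(n,'black',s,c.round(1),P.mean(0).round(4),rect(n,m,.04))
    for m,s,c in comps(n,p,(172,120,60),(180,255,255),3)+comps(n,p,(0,150,60),(6,255,255),3):
        P=bydepth(n,np.argwhere(m)[:,::-1],d[m]); print(n,'red',s,c.round(1),P.min(0).round(3),P.max(0).round(3))
a=cv2.resize(T[150:240,220:360,::-1],None,fx=5,fy=5,interpolation=cv2.INTER_CUBIC)
b=cv2.resize(S[165:280,215:285,::-1],(274,450),interpolation=cv2.INTER_CUBIC)
cv2.imwrite('pics/c2.png',a);
a=cv2.resize(T[200:240,120:180,::-1],(412,275),interpolation=cv2.INTER_CUBIC)
g=np.zeros((575,700,3),np.uint8); g[:450,:274]=b; g[:275,280:692]=a; cv2.imwrite('pics/c3.png',g)
```

```text
top green [126 211  48  19 756] (array([436.8, 306.4]), array([ 52. , 151.8]), np.float32(87.61))
top wood [ 236  172  112   52 3238] [287. 196.] (array([ 506.3, -145.4]), array([110.9, 340.4]), np.float32(80.28)) z 0.04499197545279665
top wood [ 429  271   83   52 1895] [472. 296.] (array([ 202., -699.]), array([ 95.7, 275.3]), np.float32(107.17)) z 0.07707194464860434
top black [215 124  28   5  53] [229.1 126.6] [0.7343 0.054  0.0531] (array([739.5,  57.6]), array([13.6, 88.2]), np.float32(92.26))
top black [224 178   6  17  49] [226.4 185.6] [0.5429 0.0611 0.0416] (array([542.4,  61.5]), array([ 9.4, 52.8]), np.float32(169.74))
top red [388 211   7   4  12] [390.8 212.1] [ 0.298 -0.412  0.189] [ 0.443 -0.03   1.279]
top red [385 212  11   9  27] [390.1 215.9] [ 0.419 -0.416  0.183] [ 0.44  -0.387  0.193]
top red [388 219   2   2   3] [388.3 219.7] [ 0.419 -0.399  0.182] [ 0.421 -0.395  0.189]
top red [386 212   9   8  42] [389.8 215.5] [ 0.421 -0.413  0.185] [ 0.441 -0.39   0.195]
side green [217 128  15  24 319] (array([434.8, 302.1]), array([ 52.5, 146.8]), np.float32(87.58))
s
[... 437 characters left out ...]
   5] [270. 237.] [ 0.563 -0.265  0.085] [ 0.564 -0.255  0.094]
side red [269 245   1   8   8] [269.  248.5] [ 0.558 -0.291  0.062] [ 0.559 -0.275  0.076]
side red [217 257   5   4   7] [218.9 258. ] [ 0.409 -0.402  0.017] [ 0.431 -0.264  0.19 ]
side red [221 259   4   4   6] [222.3 260.7] [ 0.431 -0.407  0.188] [ 0.438 -0.399  0.193]
side red [267 259   2  14  16] [267.6 265.6] [ 0.549 -0.337  0.022] [ 0.554 -0.305  0.054]
side red [215 260   5   4   7] [216.6 261.6] [ 0.417 -1.006  0.189] [ 0.483 -0.401  1.014]
side red [216 264   9   5  20] [220.2 265.8] [ 0.419 -0.42   0.178] [ 0.438 -0.412  0.191]
side red [215 257  11   9  56] [220.4 261. ] [ 0.417 -1.006  0.187] [ 0.483 -0.393  1.014]
```

View pics/c2.png

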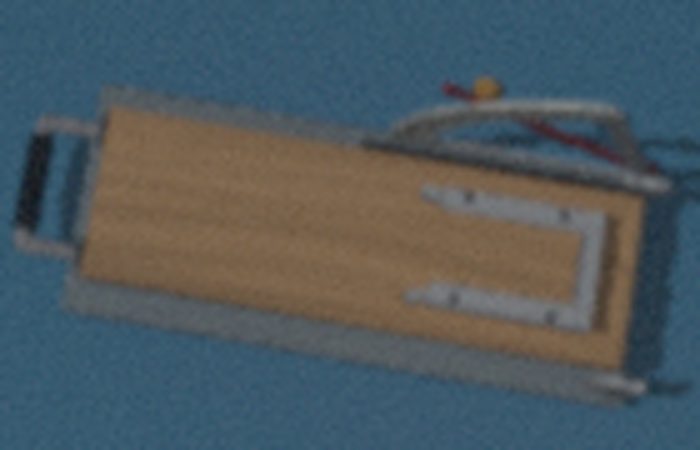

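View pics/c3.png

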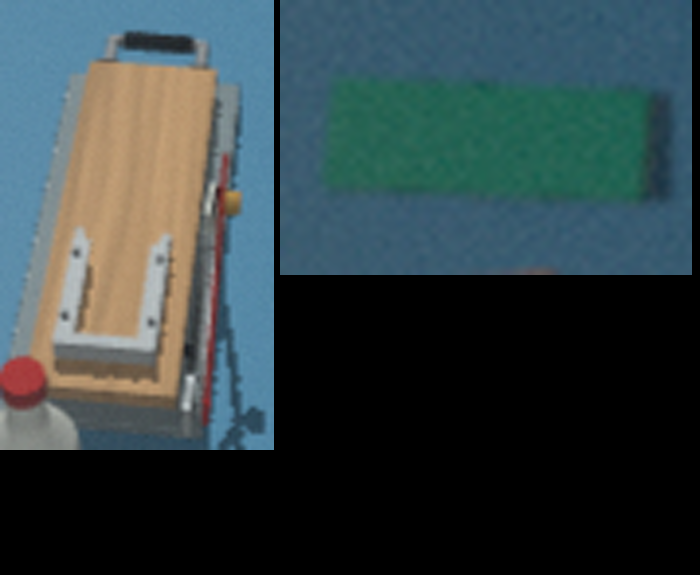

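Top crop: the board has its handle at left (crop 35,180), rails at right with the mouth opening left, and the red pointer and orange nut on the upper (scale) side. Second crop: the chosen plate is green with nothing on it. The board measures 111x340 and the plate 52x152. The black sleeve is seen 380 mm from the computed hinge (477.6,-313), matching the given size.

servo_tool(
  deltas=[
    [0, 0, 0.5, 1],
    [0, 0, 0.5, 1],
    [0, 0, 0.5, 1],
    [0, 0, 0.5, 1],
    [0, 0, 0.5, 1],
    [0, 0, 0.5, 1],
    [0, 0, 0.5, 1],
    [0, 0, 0.5, 1],
  ],
  grip=0.85,
)

```text
clock: 0.9
tcp_pos: [0.227, 0.5006, 0.1505]
tcp_rot: [[-0.179, 0.984, -0.0], [0.984, 0.179, -0.001], [-0.001, -0.001, -1.0]]
ft_force: [-0.1, 0.7, 0.6]
grip_width: 0.0729
```

servo_tool(
  deltas=[
    [0, 0, 0, 1],
    [0, 0, 0, 0.9],
    [0, 0, 0, 0],
  ],
)

```text
clock: 1.2
tcp_pos: [0.227, 0.5005, 0.1508]
tcp_rot: [[0.043, 0.999, -0.001], [0.999, -0.043, -0.001], [-0.001, -0.001, -1.0]]
ft_force: [-0.7, 0.8, -0.0]
grip_width: 0.0725
```

```bash
cat >> h.py <<'E'
def go(x,y,z,yaw=None):  # units left to a target (mm, deg), in the tool's axes
    s=sensors.get_state();R=s['tcp_rot'];d=R.T@(np.array([x,y,z])/1000-s['tcp_pos'])
    a=np.degrees(np.arctan2(R[1,0],R[0,0]))
    print('t',round(s['clock'],2),'tcp',(s['tcp_pos']*1000).round(1),'yaw',a.round(2),'F',s['ft_force'].round(1),'w',round(s['grip_width'],4),'units',(d/.02).round(2),'turn',None if yaw is None else round(np.radians((a-yaw+180)%360-180)/.12,2))
E
python3 -c "
from h import *
go(438.9,356.4,100,87.6)"
```

```text
t 1.2 tcp [227.  500.5 150.8] yaw 87.55 F [-0.7  0.8 -0. ] w 0.0725 units [-6.74 10.9   2.54] turn -0.01
```

servo_tool(
  deltas=[
    [-0.6, 1, 0.3, 0],
    [-0.6, 1, 0.3, 0],
    [-0.6, 1, 0.3, 0],
    [-0.6, 1, 0.3, 0],
    [-0.6, 1, 0.3, 0],
    [-0.6, 1, 0.3, 0],
    [-0.6, 1, 0.3, 0],
    [-0.6, 1, 0.3, 0],
  ],
)

```text
clock: 2.0
tcp_pos: [0.3836, 0.3975, 0.1029]
tcp_rot: [[0.04, 0.999, -0.0], [0.999, -0.04, -0.0], [-0.0, -0.0, -1.0]]
ft_force: [-0.4, -0.3, -0.4]
grip_width: 0.0727
```

servo_tool(
  deltas=[
    [-0.6, 1, 0, 0],
    [-0.6, 1, 0, 0],
    [-0.74, 0.9, 0, 0],
    [0, 0, 0, 0],
    [0, 0, 0, 0],
  ],
)

```text
clock: 2.5
tcp_pos: [0.4391, 0.3566, 0.1031]
tcp_rot: [[0.042, 0.999, -0.001], [0.999, -0.042, 0.0], [0.0, -0.001, -1.0]]
ft_force: [-1.1, -0.1, -0.1]
grip_width: 0.0727
```

```bash
python3 -c "
from h import *
go(438.9,356.4,3,87.6)
p,d=snap('top'); q=proj('top',sensors.get_state()['tcp_pos'])[0]; print(q)
u,v=q.astype(int); cv2.imwrite('pics/g4.png',cv2.resize(p[v-50:v+50,u-60:u+80,::-1],None,fx=5,fy=5,interpolation=cv2.INTER_CUBIC))"
```

```text
t 2.5 tcp [439.1 356.6 103.1] yaw 87.57 F [-1.1 -0.1 -0.1] w 0.0727 units [-0.01 -0.01  5.  ] turn -0.01
[125.17783836 215.73513501]
```

View pics/g4.png

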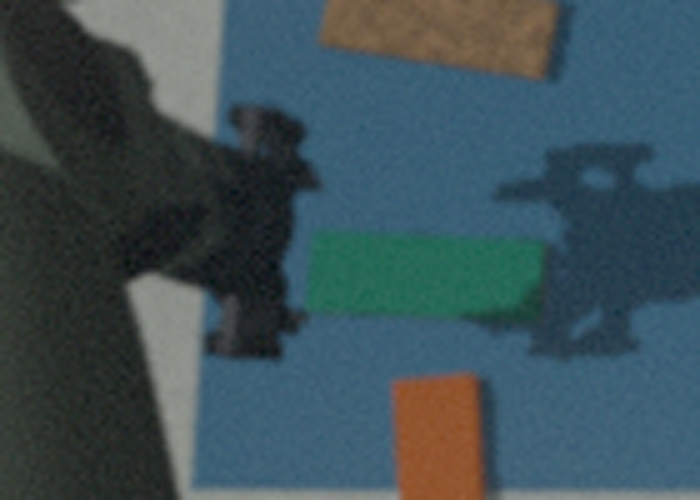

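The gripper straddles the tail end of the green plate, with fingers at crop (270,130) and (250,335); the neighbouring plates are clear. I'll go down and grip.

servo_tool(
  deltas=[
    [0, 0, 0.9, 0],
    [0, 0, 0.9, 0],
    [0, 0, 0.9, 0],
    [0, 0, 0.9, 0],
    [0, 0, 0.7, 0],
    [0, 0, 0.4, 0],
    [0, 0, 0.25, 0],
    [0, 0, 0, 0],
  ],
)

```text
clock: 3.35
tcp_pos: [0.4388, 0.3569, 0.0039]
tcp_rot: [[0.042, 0.999, -0.001], [0.999, -0.042, -0.0], [-0.0, -0.001, -1.0]]
ft_force: [0.1, 1.5, 0.5]
grip_width: 0.0723
```

servo_tool(
  deltas=[
    [0, 0, 0, 0],
    [0, 0, 0, 0],
    [0, 0, 0, 0],
    [0, 0, 0, 0],
    [0, 0, 0, 0],
    [0, 0, 0, 0],
  ],
  grip=0.3,
)

```text
clock: 3.95
tcp_pos: [0.4397, 0.3573, 0.0056]
tcp_rot: [[0.043, 0.999, 0.001], [0.999, -0.043, 0.001], [0.001, 0.001, -1.0]]
ft_force: [-1.1, -0.8, 5.0]
grip_width: 0.0488
```

servo_tool(
  deltas=[
    [0, 0, 0, 0],
    [0, 0, 0, 0],
    [0, 0, 0, 0],
  ],
  grip=0.1,
)

```text
clock: 4.25
tcp_pos: [0.4397, 0.3573, 0.0055]
tcp_rot: [[0.043, 0.999, 0.001], [0.999, -0.043, 0.001], [0.001, 0.001, -1.0]]
ft_force: [-0.5, -0.5, 5.1]
grip_width: 0.0492
```

servo_tool(
  deltas=[
    [0, 0, -0.6, 0],
    [0, 0, -0.8, 0],
    [0, 0, -0.8, 0],
    [0, 0, -0.8, 0],
    [0, 0, -0.8, 0],
    [0, 0, -0.8, 0],
    [0, 0, -0.4, 0],
    [0, 0, 0, 0],
  ],
)

```text
clock: 5.05
tcp_pos: [0.4401, 0.3574, 0.1059]
tcp_rot: [[0.043, 0.999, 0.003], [0.999, -0.043, 0.002], [0.002, 0.002, -1.0]]
ft_force: [0.6, -0.0, -2.0]
grip_width: 0.0495
```

Run:
```python
from h import *
go(438.9,356.4,105,80.3)
p,d=snap('top');s,_=snap('side'); 
u,v=proj('side',sensors.get_state()['tcp_pos'])[0].astype(int);print(u,v)
a=cv2.resize(s[v-40:v+40,u-50:u+50,::-1],(500,400),interpolation=cv2.INTER_CUBIC); cv2.imwrite('pics/g5.png',a)
```

```text
t 5.05 tcp [440.1 357.4 105.9] yaw 87.53 F [ 0.6 -0.  -2. ] w 0.0495 units [-0.05 -0.06  0.05] turn 1.05
223 111
```

View pics/g5.png

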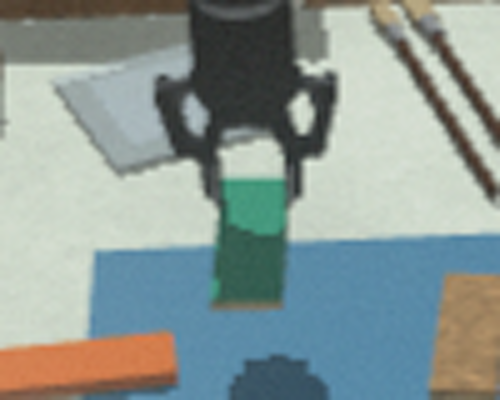

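The plate is lifted and held across its width (crop 250,240), reading 2 N of weight. I'll measure how it hangs relative to the TCP.

Run:
```python
from h import *
for n in('top','side'):
    p,d=load(n);h=cv2.cvtColor(p,cv2.COLOR_RGB2HSV);m=cv2.inRange(h,(65,100,20),(90,255,255))
    k,l,s,c=cv2.connectedComponentsWithStats(m)
    for i in range(1,k):
        if not 100<s[i][4]<3000: continue
        M=l==i; P=bydepth(n,np.argwhere(M)[:,::-1],d[M])
        g=(P[:,2]>.05)&(P[:,2]<.2); P=P[g]
        if len(P)<50: continue
        A=np.c_[P[:,:2]-[.4378,.307],np.ones(len(P))]; f=np.linalg.lstsq(A,P[:,2],rcond=None)[0]
        r=cv2.minAreaRect((P[:,:2]*1000).astype(np.float32)); print(n,s[i],'plane',f.round(4),'rect',r, P.min(0).round(3),P.max(0).round(3))
# board lateral refinement from top image: rails (bright grey) vs wood
p,d=load('top')
c,R=np.array([.4776,-.3130]),np.array([[.9857,-.1688],[.1688,.9857]])
gr=p.astype(int)
for Y in(.150,.135,.12,.1,.08,.06):
    X=np.arange(-.06,.0601,.001); W=c+np.c_[X,np.full(len(X),Y)]@R
    q=proj('top',np.c_[W,np.full(len(X),.0615)]).astype(np.float32)
    v=cv2.remap(p[:,:,2],q[:,0].copy(),q[:,1].copy(),cv2.INTER_LINEAR).ravel()
    print(Y,v[::2])
```

```text
top [120 205  48  22 761] plane [-0.0618  0.0455  0.1128] rect ((437.9118347167969, 299.046142578125), (131.70770263671875, 51.336509704589844), 86.123779296875) [0.411 0.233 0.102] [0.467 0.365 0.189]
side [215 107  15  24 304] plane [-0.0122  0.018   0.1098] rect ((436.1795654296875, 304.0202331542969), (152.2277374267578, 49.75311279296875), 86.14087677001953) [0.407 0.227 0.1  ] [0.461 0.38  0.123]
0.15 [60 56 52 55 57 58 62 68 74 77 77 76 76 76 79 79 79 79 79 80 83 85 85 83
 79 78 77 76 76 78 80 80 80 81 81 79 79 81 81 80 80 84 84 82 81 80 79 78
 78 80 81 78 79 79 75 67 59 58 63 73 79]
0.135 [ 58  61  66  70  74  76  78  79  81  79  84  95 109 119 116 109  98  86
  81  82  83  82  81  81  80  78  77  77  77  77  77  79  80  78  78  78
  78  79  79  81  81  79  85  92 100 111 120 117 110 100  89  80  81  81
  80  70  64  61  65  73  81]
0.12 [ 62  65  69  74  75  76  76  78  80  80  86  94 109 121 130 133 132 128
 117 106  93  86  82  78  76  76  77  78  79  80  81  81  80  79  78  77
  78  79  80  80  88 100 112 122 130 131 130 126 114 101  89  81  78  78
  77  69  64  60  65  73  86]
0.1 [ 64  68  72  75  75  75  78  81  82  84  88  97 113 123 128 130 129 125
 116 104  91  84  80  79  78  77  77  77  80  81  81  81  81  80  79  78
  77  77  77  80  89 101 112 121 125 129 131 125 115 101  88  79  80  79
  78  70  65  62  67  72  80]
0.08 [ 86  78  73  75  75  76  80  82  82  82  87 100 112 122 128 130 130 126
 117 105  90  80  80  75  71  75  78  80  79  80  80  80  80  82  79  76
  76  77  80  81  87  99 112 123 128 130 131 123 114 102  92  84  79  79
  80  73  68  64  73  82  87]
0.06 [ 90  80  71  73  74  76  78  81  81  82  86 100 112 124 127 129 131 124
 114  99  87  79  78  78  79  80  80  79  80  80  79  80  82  81  79  78
  79  80  82  84  88 101 113 125 129 130 128 123 114  99  90  82  79  77
  79  70  62  60  66  78  89]
```

servo_tool(
  deltas=[
    [0, 0, 0, 0.55],
    [0, 0, 0, 0.5],
    [0, 0, 0, 0],
  ],
)

```text
clock: 5.45
tcp_pos: [0.4385, 0.3564, 0.1032]
tcp_rot: [[0.168, 0.986, -0.002], [0.986, -0.168, -0.001], [-0.001, -0.001, -1.0]]
ft_force: [-0.5, 0.0, -1.0]
grip_width: 0.0494
```

```bash
python3 -c "
from h import *
go(528.6,-17.3,75,80.3)"
```

```text
t 5.45 tcp [438.5 356.4 103.2] yaw 80.32 F [-0.5  0.  -1. ] w 0.0494 units [-17.66   7.58   1.42] turn 0.0
```

servo_tool(
  deltas=[
    [-0.9, 0.4, 0, 0],
    [-0.9, 0.4, 0, 0],
    [-0.9, 0.4, 0, 0],
    [-0.9, 0.4, 0, 0],
    [-0.9, 0.4, 0, 0],
    [-0.9, 0.4, 0, 0],
    [-0.9, 0.4, 0, 0],
    [-0.9, 0.4, 0, 0],
  ],
)

```text
clock: 6.25
tcp_pos: [0.4777, 0.2032, 0.1036]
tcp_rot: [[0.167, 0.986, -0.001], [0.986, -0.167, -0.0], [-0.0, -0.001, -1.0]]
ft_force: [1.4, -0.6, -2.0]
grip_width: 0.0492
```

servo_tool(
  deltas=[
    [-0.9, 0.4, 0, 0],
    [-0.9, 0.4, 0, 0],
    [-0.9, 0.4, 0, 0],
    [-0.9, 0.4, 0, 0],
    [-0.9, 0.4, 0, 0],
    [-0.9, 0.4, 0, 0],
    [-0.9, 0.4, 0, 0],
    [-0.9, 0.4, 0, 0],
  ],
)

```text
clock: 7.05
tcp_pos: [0.5165, 0.0507, 0.1036]
tcp_rot: [[0.167, 0.986, -0.001], [0.986, -0.167, 0.0], [-0.0, -0.001, -1.0]]
ft_force: [0.1, -0.5, -2.5]
grip_width: 0.0493
```

servo_tool(
  deltas=[
    [-0.8, 0.3, 0.3, 0],
    [-0.8, 0.3, 0.3, 0],
    [-0.8, 0.3, 0.3, 0],
    [-0.8, 0.3, 0.3, 0],
    [0, 0, 0.2, 0],
    [0, 0, 0, 0],
    [0, 0, 0, 0],
  ],
)

```text
clock: 7.75
tcp_pos: [0.5293, -0.015, 0.076]
tcp_rot: [[0.167, 0.986, -0.001], [0.986, -0.167, 0.001], [0.0, -0.001, -1.0]]
ft_force: [0.2, 0.3, -1.5]
grip_width: 0.0492
```

Run:
```python
from h import *
go(528.6,-17.3,51,80.3)
for n in('top','side'):
    p,d=snap(n);h=cv2.cvtColor(p,cv2.COLOR_RGB2HSV);m=cv2.inRange(h,(65,100,20),(90,255,255))
    k,l,s,c=cv2.connectedComponentsWithStats(m)
    for i in range(1,k):
        if not 100<s[i][4]<3000: continue
        M=l==i; uv=np.argwhere(M)[:,::-1];print(n,s[i],'z',np.median(bydepth(n,uv,d[M])[:,2]))
        for z in(.075,.08):print(cv2.minAreaRect((onz(n,uv,z)[:,:2]*1000).astype(np.float32)))
```

```text
t 7.75 tcp [529.3 -15.   76. ] yaw 80.37 F [ 0.2  0.3 -1.5] w 0.0492 units [-0.12 -0.01  1.25] turn 0.01
top [265 182  27  20 407] z 0.08072160670835227
((516.141845703125, -96.2164535522461), (83.9017562866211, 48.84698486328125), 78.57646179199219)
((515.2371826171875, -95.94257354736328), (83.55339813232422, 48.644168853759766), 78.57644653320312)
side [240 175  21  36 553] z 0.08150720740003958
((519.9760131835938, -58.362098693847656), (158.1074981689453, 52.780269622802734), 80.9173583984375)
((519.7776489257812, -63.40379333496094), (157.26597595214844, 52.49931335449219), 80.9173583984375)
```

servo_tool(
  deltas=[
    [0, 0, 0.4, 0],
    [0, 0, 0.4, 0],
    [0, 0, 0.2, 0],
    [0, 0, 0.1, 0],
    [0, 0, 0.1, 0],
    [0, 0, 0, 0],
    [0, 0, 0, 0],
  ],
)

```text
clock: 8.55
tcp_pos: [0.5299, -0.0158, 0.0524]
tcp_rot: [[0.168, 0.986, 0.0], [0.986, -0.168, -0.0], [-0.0, 0.0, -1.0]]
ft_force: [0.9, -0.2, -1.0]
grip_width: 0.049
```

servo_tool(
  deltas=[
    [0, -0.05, 0.08, 0],
    [-0.4, 0, 0, 0],
    [-0.4, 0, 0, 0],
    [-0.4, 0, 0, 0],
    [-0.4, 0, 0, 0],
    [-0.3, 0, 0, 0],
    [0, 0, 0, 0],
  ],
)

```text
clock: 9.25
tcp_pos: [0.5223, -0.0542, 0.0507]
tcp_rot: [[0.17, 0.985, 0.0], [0.985, -0.17, -0.001], [-0.001, 0.0, -1.0]]
ft_force: [0.1, -0.3, -0.6]
grip_width: 0.0492
```

```bash
cat >> h.py <<'E'
def bd():
    s=sensors.get_state();d=s['tcp_pos'][:2]*1000-[477.6,-313];u=np.array([.1688,.9857]);v=np.array([.9857,-.1688])
    print('board frame: lateral',(d@v).round(1),'along',(d@u).round(1),'z',(s['tcp_pos'][2]*1000).round(1),'F v,u,z',(s['ft_force'][:2]@v).round(1),(s['ft_force'][:2]@u).round(1),s['ft_force'][2].round(1),'w',s['grip_width'])
E
python3 - <<'E'
from h import *
bd()
p,d=snap('top')
c,R=np.array([.4776,-.3130]),np.array([[.9857,-.1688],[.1688,.9857]])
# rectified view in the plane z=57 mm, 4 px/mm
X,Y=np.meshgrid(np.arange(-70,70,.25),np.arange(200,0,-.25)); W=c+np.c_[X.ravel(),Y.ravel()]/1000@R
q=proj('top',np.c_[W,np.full(len(W),.057)]).astype(np.float32).reshape(*X.shape,2)
cv2.imwrite('pics/m6.png',cv2.remap(p,q[...,0].copy(),q[...,1].copy(),cv2.INTER_CUBIC)[:600,:,::-1])
E
```

```text
board frame: lateral 0.4 along 262.7 z 50.7 F v,u,z 0.1 -0.3 -0.6 w 0.049175922923375706
```

View pics/m6.png

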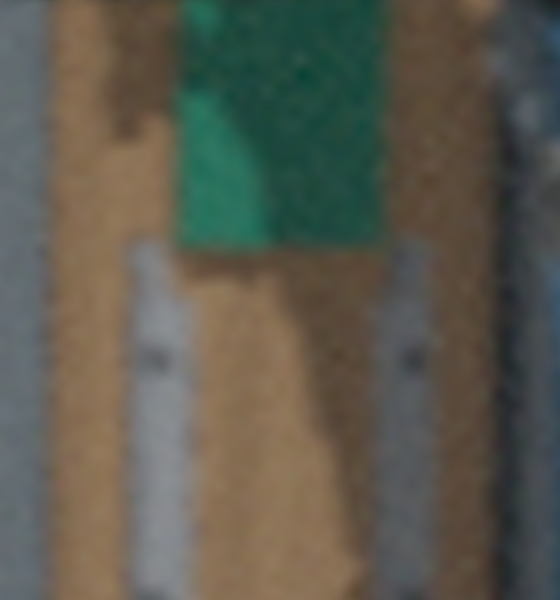

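The rectified view (4 px/mm) shows the plate spanning 178–385 px, with rails at 130–195 and 372–437. Plate and rails are centred within 0.5 mm and the leading end is just at the lead-ins. Continuing.

servo_tool(
  deltas=[
    [0, 0, 0.05, 0],
    [-0.2, 0, 0, 0],
    [-0.2, 0, 0, 0],
    [-0.2, 0, 0, 0],
    [-0.2, 0, 0, 0],
    [-0.2, 0, 0, 0],
    [0, 0, 0, 0],
  ],
)

```text
clock: 10.0
tcp_pos: [0.52, -0.072, 0.0505]
tcp_rot: [[0.168, 0.986, 0.002], [0.986, -0.168, 0.001], [0.002, 0.002, -1.0]]
ft_force: [-0.3, 2.5, 5.4]
grip_width: 0.0494
```

```bash
python3 -c "
from h import *
bd()"
```

```text
board frame: lateral 1.1 along 244.7 z 50.5 F v,u,z -0.7 2.5 5.4 w 0.049410580508038614
```

servo_tool(
  deltas=[
    [-0.25, 0, 0, 0],
    [-0.25, 0, 0, 0],
    [-0.25, 0, 0, 0],
    [-0.25, 0, 0, 0],
    [-0.25, 0, 0, 0],
    [-0.25, 0, 0, 0],
    [0, 0, 0, 0],
  ],
)

```text
clock: 10.7
tcp_pos: [0.5147, -0.1013, 0.0505]
tcp_rot: [[0.168, 0.986, 0.002], [0.986, -0.168, 0.002], [0.002, 0.001, -1.0]]
ft_force: [-0.6, 3.9, 6.8]
grip_width: 0.0496
```

```bash
python3 -c "
from h import *
bd()"
```

```text
board frame: lateral 0.8 along 214.9 z 50.5 F v,u,z -1.3 3.7 6.8 w 0.04960144624596836
```

Going in smoothly, with forces under 7 N. I'll continue to just short of the stop.

servo_tool(
  deltas=[
    [-0.3, 0, 0, 0],
    [-0.3, 0, 0, 0],
    [-0.3, 0, 0, 0],
    [-0.3, 0, 0, 0],
    [-0.3, 0, 0, 0],
    [-0.3, 0, 0, 0],
    [-0.3, 0, 0, 0],
    [0, 0, 0, 0],
  ],
)

```text
clock: 11.5
tcp_pos: [0.5072, -0.1421, 0.0505]
tcp_rot: [[0.167, 0.986, 0.001], [0.986, -0.167, 0.003], [0.004, 0.0, -1.0]]
ft_force: [-1.8, 5.1, 8.8]
grip_width: 0.0493
```

servo_tool(
  deltas=[
    [-0.1, 0, 0, 0],
    [-0.1, 0, 0, 0],
    [-0.1, 0, 0, 0],
    [-0.1, 0, 0, 0],
    [0, 0, 0, 0],
  ],
)

```text
clock: 12.0
tcp_pos: [0.5058, -0.1491, 0.0505]
tcp_rot: [[0.167, 0.986, 0.001], [0.986, -0.167, 0.005], [0.005, 0.0, -1.0]]
ft_force: [-1.7, 7.1, 10.0]
grip_width: 0.0495
```

```bash
python3 -c "
from h import *
bd()"
```

```text
board frame: lateral 0.2 along 166.3 z 50.5 F v,u,z -2.9 6.7 10.0 w 0.04948914908234609
```

servo_tool(
  deltas=[
    [-0.1, 0, 0, 0],
    [-0.1, 0, 0, 0],
    [-0.1, 0, 0, 0],
    [0, 0, 0, 0],
  ],
)

```text
clock: 12.4
tcp_pos: [0.5048, -0.1549, 0.0505]
tcp_rot: [[0.166, 0.986, 0.001], [0.986, -0.166, 0.005], [0.005, 0.0, -1.0]]
ft_force: [-1.7, 9.0, 10.6]
grip_width: 0.0491
```

```bash
python3 -c "
from h import *
bd()"
```

```text
board frame: lateral 0.1 along 160.5 z 50.5 F v,u,z -3.2 8.6 10.6 w 0.04910162765095149
```

servo_tool(
  deltas=[
    [-0.1, 0, 0, 0],
    [-0.1, 0, 0, 0],
    [0, 0, 0, 0],
  ],
)

```text
clock: 12.7
tcp_pos: [0.5046, -0.1553, 0.0505]
tcp_rot: [[0.165, 0.986, 0.003], [0.986, -0.165, 0.013], [0.013, 0.001, -1.0]]
ft_force: [1.2, 16.9, 11.8]
grip_width: 0.0489
```

```bash
python3 -c "
from h import *
bd()"
```

```text
board frame: lateral 0.0 along 160.0 z 50.5 F v,u,z -1.7 16.9 11.8 w 0.04892736054725451
```

servo_tool(
  deltas=[
    [-0.1, 0, 0, 0],
    [0, 0, 0, 0],
  ],
)

```text
clock: 12.9
tcp_pos: [0.5046, -0.1554, 0.0504]
tcp_rot: [[0.164, 0.986, 0.004], [0.986, -0.164, 0.017], [0.017, 0.001, -1.0]]
ft_force: [1.8, 23.1, 12.7]
grip_width: 0.0494
```

servo_tool(
  deltas=[
    [0, 0, 0, 0],
    [0, 0, 0, 0],
    [0, 0, 0, 0],
    [0, 0, 0, 0],
  ],
  grip=0.8,
)

```text
clock: 13.3
tcp_pos: [0.5037, -0.1638, 0.0496]
tcp_rot: [[0.169, 0.986, 0.0], [0.986, -0.169, -0.0], [-0.0, 0.0, -1.0]]
ft_force: [-0.7, 0.1, 0.2]
grip_width: 0.0678
```

servo_tool(
  deltas=[
    [0, 0, -0.4, 0],
    [0, 0, -0.8, 0],
    [0, 0, -1, 0],
    [0, 0, -1, 0],
    [0.8, 0, -0.6, 0],
    [1, 0, 0, 0],
    [1, 0, 0, 0],
    [1, 0, 0, 0],
  ],
)

```text
clock: 14.1
tcp_pos: [0.5164, -0.0871, 0.1261]
tcp_rot: [[0.168, 0.986, 0.0], [0.986, -0.168, 0.0], [0.0, 0.0, -1.0]]
ft_force: [-0.3, 0.6, -0.7]
grip_width: 0.0681
```

servo_tool(
  deltas=[
    [1, 0, 0, -1],
    [1, 0, 0, -1],
    [1, 0, 0, -1],
    [0, 0, 0, -1],
    [0, 0, 0, -1],
    [0, 0, 0, -1],
    [0, 0, 0, -1],
    [0, 0, 0, -1],
  ],
)

```text
clock: 14.9
tcp_pos: [0.519, -0.028, 0.1259]
tcp_rot: [[-0.715, 0.699, -0.0], [0.699, 0.715, 0.0], [0.0, 0.0, -1.0]]
ft_force: [0.4, 0.4, 0.2]
grip_width: 0.0687
```

Run:
```python
from h import *
bd(); go(541.8,61.5,110,170.3)
p,d=snap('top')
c,R=np.array([.4776,-.3130]),np.array([[.9857,-.1688],[.1688,.9857]])
X,Y=np.meshgrid(np.arange(-70,70,.25),np.arange(200,20,-.3)); W=c+np.c_[X.ravel(),Y.ravel()]/1000@R
q=proj('top',np.c_[W,np.full(len(W),.057)]).astype(np.float32).reshape(*X.shape,2)
cv2.imwrite('pics/m7.png',cv2.remap(p,q[...,0].copy(),q[...,1].copy(),cv2.INTER_CUBIC)[:600,:,::-1])
```

```text
board frame: lateral -7.3 along 287.9 z 125.9 F v,u,z 0.4 0.4 0.2 w 0.06874476661767208
t 14.9 tcp [519.  -28.  125.9] yaw 135.63 F [0.4 0.4 0.2] w 0.0687 units [2.32 3.99 0.79] turn -5.04
```

View pics/m7.png

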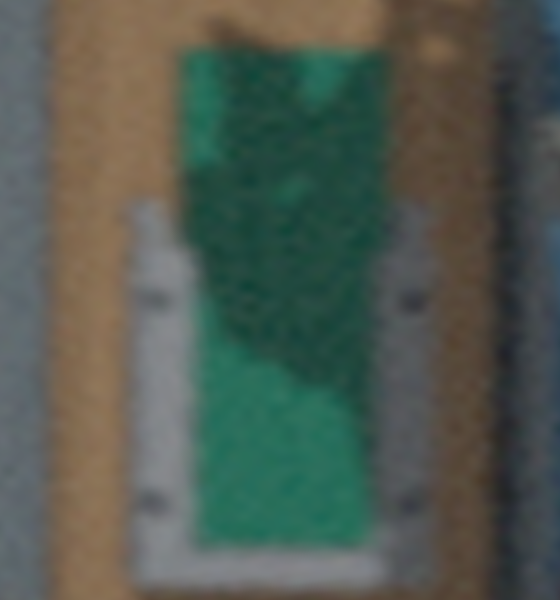

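The plate tail is at 185.6 mm from the hinge (185 expected) and the front touches the stop, at crop row 548 (about 35.6 mm), so it is home. Next I turn for the handle, preset the opening to about 36 mm, and measure the pointer.

servo_tool(
  deltas=[
    [0, 0, 0, -1],
    [0, 0, 0, -1],
    [0, 0, 0, -1],
    [0, 0, 0, -1],
    [0, 0, 0, -1],
    [0, 0, 0, 0],
    [0, 0, 0, 0],
  ],
  grip=0.42,
)

```text
clock: 15.65
tcp_pos: [0.5192, -0.0285, 0.1257]
tcp_rot: [[-0.983, 0.182, -0.0], [0.182, 0.983, 0.0], [0.0, 0.0, -1.0]]
ft_force: [-0.4, 0.9, -0.1]
grip_width: 0.036
```

```bash
cat >> h.py <<'E'
C,RB=np.array([.4776,-.3130,.030]),np.array([[.9857,.1688,0],[-.1688,.9857,0],[0,0,1]]) # columns: board x,y,z
def onx(n,uv,x):
    o,r=rays(n,uv); o=(o-C)@RB; r=r@RB; return o+r*((x-o[0])/r[:,0])[:,None]
def line(n,uv,x):
    P=onx(n,uv,x)[:,1:]; d=P.astype(np.float32)
    vx,vy,a,b=cv2.fitLine(d,cv2.DIST_HUBER,0,1e-4,1e-4).ravel(); s=np.sign(vy)
    return np.degrees(np.arctan2(s*vy,s*vx)).round(2), round(float((a*vy-b*vx)*s*1000),1), P.min(0).round(3),P.max(0).round(3)
E
python3 - <<'E'
from h import *
go(541.8,61.5,90,170.3)
for n in('top','side'):
    p,d=snap(n);h=cv2.cvtColor(p,cv2.COLOR_RGB2HSV)
    m=cv2.inRange(h,(165,90,40),(180,255,255))|cv2.inRange(h,(0,140,40),(5,255,255))
    uv=np.argwhere(m)[:,::-1]
    P=(bydepth(n,uv,d[m>0])-C)@RB; g=(abs(P[:,0]-.08)<.035)&(P[:,1]<.22)&(P[:,1]>-.05)&(P[:,2]>-.03)
    uv=uv[g]; print(n,len(uv),uv.min(0),uv.max(0),'depth med x',np.median(P[g,0]).round(4))
    for x in(.072,.076,.08): print(x,line(n,uv,x))
    u,v=uv.mean(0).astype(int); cv2.imwrite(f'pics/r8{n}.png',cv2.resize(p[v-35:v+35,u-45:u+45,::-1],None,fx=7,fy=7,interpolation=cv2.INTER_CUBIC))
a,b=cv2.imread('pics/r8top.png'),cv2.imread('pics/r8side.png')
cv2.imwrite('pics/r8.png',cv2.resize(np.hstack([a[:,100:530],b[:,120:510]]),None,fx=.95,fy=.95))
E
```

```text
t 15.65 tcp [519.2 -28.5 125.7] yaw 169.51 F [-0.4  0.9 -0.1] w 0.036 units [-0.29  4.63  1.79] turn -0.11
top 2 [335 178] [342 181] depth med x 0.076
0.072 (np.float32(40.8), -10.9, array([0.027, 0.037]), array([0.053, 0.06 ]))
0.076 (np.float32(40.8), -0.5, array([0.024, 0.021]), array([0.051, 0.044]))
0.08 (np.float32(40.8), 10.0, array([0.021, 0.005]), array([0.048, 0.028]))
side 59 [267 207] [272 273] depth med x 0.0748
0.072 (np.float32(25.7), 46.9, array([ 0.015, -0.072]), array([0.191, 0.059]))
0.076 (np.float32(25.7), -51.6, array([-0.041,  0.013]), array([0.121, 0.133]))
0.08 (np.float32(25.7), -150.0, array([-0.096,  0.098]), array([0.051, 0.207]))
```

View pics/r8.png

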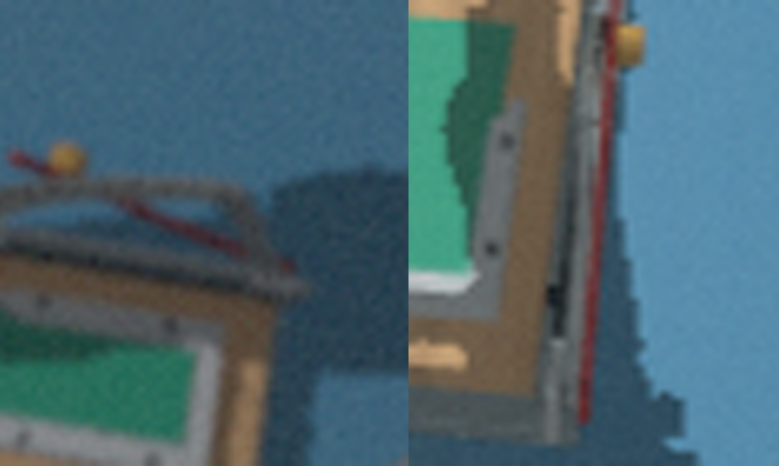

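```bash
cat >> h.py <<'E'
def red(n,th):
    p,d=load(n);q=p.astype(int);m=(q[...,0]-q[...,1:].max(2))>th
    h=cv2.cvtColor(p,cv2.COLOR_RGB2HSV)[...,0]; m&=(h>160)|(h<6)
    return np.argwhere(m)[:,::-1]
def tri(a,b): # nearest points of two rays, in board axes, mm
    (o,r),(s,t)=rays('top',[a]),rays('side',[b]); r=r[0]/np.linalg.norm(r);t=t[0]/np.linalg.norm(t)
    k=np.linalg.lstsq(np.c_[r,-t],s-o,rcond=None)[0]; A,B=o+r*k[0],s+t*k[1]
    return ((A+B)/2-C)@RB*1000, np.linalg.norm(A-B)*1000
E
python3 - <<'E'
from h import *
t=red('top',12);t=t[(t[:,0]>300)&(t[:,0]<356)&(t[:,1]>160)&(t[:,1]<190)];print(len(t),t[t[:,0].argsort()].tolist())
s=red('side',25);s=s[(s[:,0]>262)&(s[:,0]<276)&(s[:,1]>195)&(s[:,1]<280)];print(len(s),s[s[:,1].argsort()][:12].tolist(),s[s[:,1].argsort()][-4:].tolist())
for a in([308.2,167.6],[309.0,167.8]):
  for b in([272,206],[272,207],[271.5,207]):
    P,e=tri(a,b);print(a,b,P.round(1),'gap',e.round(1),'r',np.hypot(P[1],P[2]).round(1),'ang',np.degrees(np.arctan2(P[2],P[1])).round(2))
print(tri([351.2,183.8],[267,273]))
E
```

```text
10 [[309, 167], [310, 168], [311, 168], [314, 169], [315, 170], [328, 175], [335, 178], [337, 179], [340, 180], [342, 181]]
96 [[272, 204], [272, 205], [272, 206], [272, 207], [271, 208], [272, 208], [272, 209], [272, 210], [272, 211], [271, 212], [272, 212], [271, 213]] [[267, 269], [267, 270], [267, 271], [267, 272]]
[308.2, 167.6] [272, 206] [ 75.9 142.6 108.3] gap 3.2 r 179.1 ang 37.23
[308.2, 167.6] [272, 207] [ 76.4 142.1 104.9] gap 4.0 r 176.6 ang 36.42
[308.2, 167.6] [271.5, 207] [ 75.7 142.  105.2] gap 5.4 r 176.7 ang 36.55
[309.0, 167.8] [272, 206] [ 75.6 140.5 110.3] gap 2.3 r 178.6 ang 38.15
[309.0, 167.8] [272, 207] [ 76.1 140.  106.9] gap 3.1 r 176.1 ang 37.35
[309.0, 167.8] [271.5, 207] [ 75.4 139.9 107.2] gap 4.5 r 176.3 ang 37.48
(array([ 75.97113626, -11.09366214,  -1.36040396]), np.float64(3.1077153498998213))
```

Run:
```python
from h import *
t=red('top',9);t=t[(t[:,0]>300)&(t[:,0]<356)&(t[:,1]>160)&(t[:,1]<190)]
c=np.polyfit(t[:,0],t[:,1],1);t=t[abs(np.polyval(c,t[:,0])-t[:,1])<2];print(len(t))
for x in(.074,.076,.078):print(x,line('top',t,x))
for b in(203.5,204.5):
  for a in ([308.3,167.4],[308.8,167.4]):
    P,e=tri(a,[272,b]);print(P.round(1),e.round(1),np.hypot(P[1],P[2]).round(1),np.degrees(np.arctan2(P[2],P[1])).round(2))
# board-side depth estimate of pointer
p,d=load('side');s=red('side',25);s=s[(s[:,0]>262)&(s[:,0]<276)&(s[:,1]>195)&(s[:,1]<280)]
P=(bydepth('side',s,d[s[:,1],s[:,0]])-C)@RB;P=P[abs(P[:,0]-.076)<.008]
v=cv2.fitLine(P[:,1:].astype(np.float32),cv2.DIST_HUBER,0,1e-4,1e-4).ravel();print(len(P),np.degrees(np.arctan2(v[1],v[0])),v, P.max(0))
```

```text
18
0.074 (np.float32(39.52), -7.7, array([-0.005,  0.008]), array([0.143, 0.132]))
0.076 (np.float32(39.52), -2.4, array([-0.007, -0.001]), array([0.142, 0.124]))
0.078 (np.float32(39.52), 3.0, array([-0.008, -0.009]), array([0.142, 0.117]))
[ 74.9 143.4 117.4] 1.6 185.3 39.31
[ 74.9 142.1 118.7] 1.4 185.2 39.87
[ 75.4 143.  113.9] 2.4 182.8 38.55
[ 75.4 141.7 115.3] 2.3 182.7 39.13
94 39.561245 [0.7709442  0.6369027  0.05039098 0.04725229] [0.07632364 0.14034055 0.11816107]
```

servo_tool(
  deltas=[
    [0, 0.7, 0, -0.11],
    [0, 0.8, 0, 0],
    [0, 0.8, 0, 0],
    [0, 0.8, 0, 0],
    [0, 0.8, 0, 0],
    [-0.2, 0.7, 0, 0],
    [0, 0, 0, 0],
    [0, 0, 0, 0],
  ],
)

```text
clock: 16.55
tcp_pos: [0.5388, 0.0615, 0.1256]
tcp_rot: [[-0.986, 0.165, -0.0], [0.165, 0.986, -0.0], [0.0, -0.0, -1.0]]
ft_force: [0.2, -0.4, 0.2]
grip_width: 0.0361
```

```bash
python3 -c "
from h import *
go(542.1,61.5,16,170.3)"
```

```text
t 16.55 tcp [538.8  61.5 125.6] yaw 170.49 F [ 0.2 -0.4  0.2] w 0.0361 units [-0.16  0.03  5.48] turn 0.03
```

Three measurements of the pointer agree: 39.5° (top line), 39.6° (side depth) and 39.3–39.9° (two views, r = 185 mm). I take 39.55°. Going down on the handle.

servo_tool(
  deltas=[
    [-0.16, 0.03, 0.8, 0],
    [0, 0, 0.8, 0],
    [0, 0, 0.8, 0],
    [0, 0, 0.6, 0],
    [0, 0, 0.6, 0],
    [0, 0, 0.5, 0],
    [0, 0, 0.4, 0],
    [0, 0, 0, 0],
  ],
)

```text
clock: 17.35
tcp_pos: [0.5411, 0.0612, 0.0346]
tcp_rot: [[-0.986, 0.166, -0.002], [0.166, 0.986, 0.0], [0.002, -0.0, -1.0]]
ft_force: [-0.1, 0.2, -0.6]
grip_width: 0.0355
```

servo_tool(
  deltas=[
    [0, 0, 0.4, 0],
    [0, 0, 0.4, 0],
    [0, 0, 0.2, 0],
    [0, 0, 0, 0],
    [0, 0, 0, 0],
  ],
)

```text
clock: 17.85
tcp_pos: [0.5419, 0.0613, 0.0156]
tcp_rot: [[-0.986, 0.166, -0.0], [0.166, 0.986, 0.0], [0.0, 0.0, -1.0]]
ft_force: [0.5, -0.1, 0.0]
grip_width: 0.036
```

servo_tool(
  deltas=[
    [0, 0, 0, 0],
    [0, 0, 0, 0],
    [0, 0, 0, 0],
    [0, 0, 0, 0],
    [0, 0, 0, 0],
    [0, 0, 0, 0],
  ],
  grip=0.0,
)

```text
clock: 18.45
tcp_pos: [0.5423, 0.0616, 0.0161]
tcp_rot: [[-0.986, 0.166, 0.001], [0.166, 0.986, 0.001], [-0.001, 0.001, -1.0]]
ft_force: [-0.9, 1.9, 4.6]
grip_width: 0.0141
```

Run:
```python
from h import *
bd(); go(541.8,61.5,16,170.3)
p,d=snap('side'); u,v=proj('side',[.54,.06,.034])[0].astype(int)
cv2.imwrite('pics/h9.png',cv2.resize(p[v-40:v+60,u-50:u+50,::-1],None,fx=6,fy=6,interpolation=cv2.INTER_CUBIC))
```

```text
board frame: lateral 0.6 along 380.2 z 16.1 F v,u,z -1.2 1.7 4.6 w 0.014059447559674814
t 18.45 tcp [542.3  61.6  16.1] yaw 170.47 F [-0.9  1.9  4.6] w 0.0141 units [ 0.02 -0.01  0.  ] turn 0.02
```

View pics/h9.png

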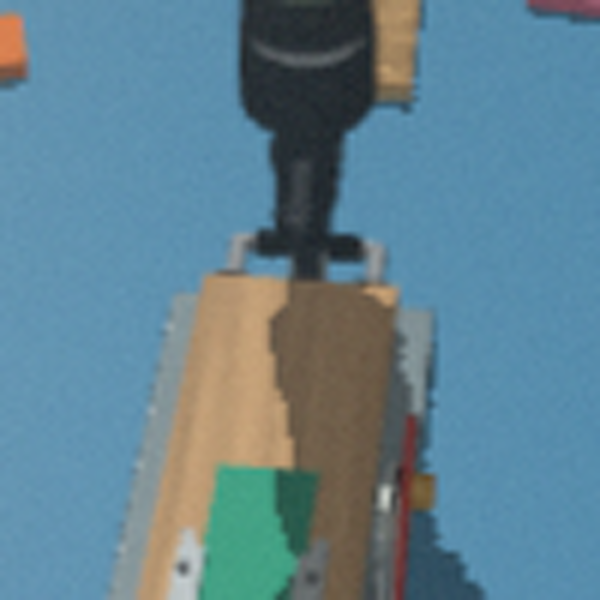

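The fingers hold the middle of the black sleeve (crop 305,245), with one finger in the gap. Computing the arc increments.

Run:
```python
import numpy as np
t=np.radians(np.linspace(0,39.55,11)); P=np.c_[380*np.cos(t)-4*np.sin(t),30+380*np.sin(t)+4*np.cos(t)]
print((np.diff(P,axis=0)/20*[1,-1]).round(3).tolist())
```

```text
[[-0.059, -1.31], [-0.149, -1.303], [-0.239, -1.289], [-0.327, -1.27], [-0.414, -1.244], [-0.499, -1.213], [-0.581, -1.175], [-0.661, -1.133], [-0.737, -1.084], [-0.811, -1.031]]
```

servo_tool(
  deltas=[
    [0, -0.01, -0.23, 0],
    [0, -0.02, -0.36, 0],
    [0, -0.03, -0.36, 0],
    [0, -0.03, -0.36, 0],
    [0, -0.06, -0.44, 0],
    [0, -0.06, -0.44, 0],
    [0, -0.06, -0.43, 0],
    [0, 0, 0, 0],
  ],
)

```text
clock: 19.3
tcp_pos: [0.5415, 0.0574, 0.0691]
tcp_rot: [[-0.986, 0.165, 0.001], [0.165, 0.986, 0.003], [-0.001, 0.004, -1.0]]
ft_force: [1.6, 6.9, -2.4]
grip_width: 0.0141
```

servo_tool(
  deltas=[
    [0, -0.08, -0.43, 0],
    [0, -0.08, -0.43, 0],
    [0, -0.08, -0.43, 0],
    [0, -0.11, -0.42, 0],
    [0, -0.11, -0.42, 0],
    [0, -0.11, -0.42, 0],
    [0, 0, 0, 0],
  ],
)

```text
clock: 20.0
tcp_pos: [0.5396, 0.0462, 0.1201]
tcp_rot: [[-0.986, 0.165, 0.001], [0.165, 0.986, 0.004], [-0.001, 0.004, -1.0]]
ft_force: [1.5, 6.8, 0.2]
grip_width: 0.014
```

```bash
cat >> h.py <<'E'
def th():
    s=sensors.get_state(); z=s['tcp_pos'][2]*1000+17.9-30; a=(s['tcp_pos']-C)@RB[:,1]*1000
    print('theta from pos',np.degrees(np.arctan2(z,a)-np.arctan2(4,380)).round(2),'r',np.hypot(z,a).round(1),'t',s['clock'],s['torque'].round(2)); bd()
E
python3 -c "
from h import *
th()"
```

```text
theta from pos 15.91 r 380.2 t 20.0 [ 1.54 -0.32 -0.09]
board frame: lateral 0.4 along 364.5 z 120.1 F v,u,z 0.4 6.9 0.2 w 0.014046779390714725
```

servo_tool(
  deltas=[
    [0, -0.14, -0.42, 0],
    [0, -0.14, -0.41, 0],
    [0, -0.13, -0.41, 0],
    [0, -0.16, -0.41, 0],
    [0, -0.17, -0.4, 0],
    [0, -0.17, -0.4, 0],
    [0, 0, 0, 0],
  ],
)

```text
clock: 20.7
tcp_pos: [0.5364, 0.0282, 0.1692]
tcp_rot: [[-0.986, 0.165, 0.001], [0.165, 0.986, 0.004], [-0.001, 0.004, -1.0]]
ft_force: [1.2, 8.0, 0.9]
grip_width: 0.0142
```

servo_tool(
  deltas=[
    [0, -0.19, -0.39, 0],
    [0, -0.19, -0.39, 0],
    [0, -0.2, -0.39, 0],
    [0, -0.22, -0.38, 0],
    [0, -0.22, -0.38, 0],
    [0, -0.22, -0.37, 0],
    [0, 0, 0, 0],
  ],
)

```text
clock: 21.4
tcp_pos: [0.5321, 0.0036, 0.2153]
tcp_rot: [[-0.986, 0.165, 0.001], [0.165, 0.986, 0.004], [-0.001, 0.004, -1.0]]
ft_force: [1.7, 7.5, 3.2]
grip_width: 0.0142
```

```bash
python3 -c "
from h import *
th()"
```

```text
theta from pos 31.71 r 380.2 t 21.4 [ 1.6  -0.12 -0.12]
board frame: lateral 0.3 along 321.3 z 215.3 F v,u,z 0.4 7.7 3.2 w 0.01416072293968777
```

servo_tool(
  deltas=[
    [0, -0.24, -0.36, 0],
    [0, -0.25, -0.36, 0],
    [0, -0.25, -0.36, 0],
    [0, -0.26, -0.34, 0],
    [0, -0.26, -0.34, 0],
    [0, -0.26, -0.34, 0],
    [0, 0, 0, 0],
    [0, 0, 0, 0],
  ],
)

```text
clock: 22.2
tcp_pos: [0.5268, -0.0263, 0.2568]
tcp_rot: [[-0.986, 0.165, 0.001], [0.165, 0.986, 0.003], [-0.0, 0.003, -1.0]]
ft_force: [0.1, 6.5, 3.9]
grip_width: 0.0138
```

Run:
```python
from h import *
th()
p,d=snap('side');t,_=snap('top')
u,v=proj('side',C+RB@[.076,.1,.08])[0].astype(int); a=cv2.resize(p[v-40:v+50,u-45:u+35,::-1],None,fx=5,fy=5,interpolation=cv2.INTER_CUBIC)
u,v=proj('top',C+RB@[.076,.1,.08])[0].astype(int); b=cv2.resize(t[v-45:v+45,u-35:u+40,::-1],None,fx=5,fy=5,interpolation=cv2.INTER_CUBIC)
print(u-35,v-45)
cv2.imwrite('pics/f10.png',np.hstack([a,b]))
```

```text
theta from pos 39.46 r 380.2 t 22.2 [ 1.41 -0.08 -0.06]
board frame: lateral 0.1 along 290.9 z 256.8 F v,u,z -1.0 6.5 3.9 w 0.013805884934784223
286 127
```

View pics/f10.png

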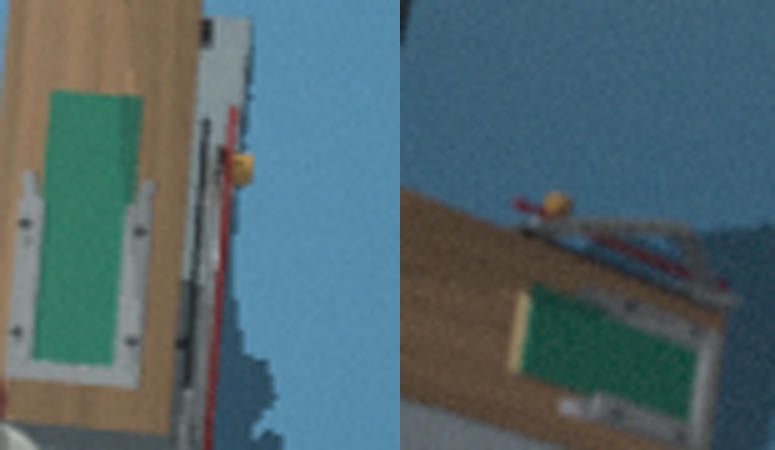

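The side crop shows the needle (205,120)–(187,385) and the red pointer (232,107)–(208,445) running parallel; the plate is still on the stop. I'll check the board angle independently from the depth pictures, and the pointer again.

Run:
```python
from h import *
th0=np.radians(39.5)
for n in('side','top'):
    p,d=load(n); uv=np.argwhere(d>0)[:,::-1]; P=(bydepth(n,uv,d[d>0])-C)@RB
    a=P[:,1]*np.cos(th0)+P[:,2]*np.sin(th0); b=-P[:,1]*np.sin(th0)+P[:,2]*np.cos(th0)
    g=(abs(P[:,0])<.05)&(a>.2)&(a<.33)&(abs(b-.015)<.006)
    f=np.linalg.lstsq(np.c_[P[g][:,:2],np.ones(g.sum())],P[g][:,2],rcond=None)[0]
    # angle also with plane forced 15 mm off the hinge line
    r=np.hypot(P[g][:,1],P[g][:,2]); k=np.degrees(np.median(np.arctan2(P[g][:,2],P[g][:,1])-np.arcsin(.015/r)))
    print(n,g.sum(),'board',np.degrees(np.arctan(f[1])).round(2),'about hinge',k.round(2),'offset',(f[2]*np.cos(th0)*1000).round(1))
    # needle: dark pixels between board side and scale
    h=cv2.cvtColor(p,cv2.COLOR_RGB2HSV)[...,2][d>0]
    g=(P[:,0]>.053)&(P[:,0]<.074)&(a>.02)&(a<.18)&(abs(b)<.03)&(h<55)
    if g.sum()>8:
        v=cv2.fitLine(P[g][:,1:].astype(np.float32),cv2.DIST_HUBER,0,1e-4,1e-4).ravel(); print(' needle?',g.sum(),np.degrees(np.arctan2(v[1],v[0])).round(2),'off',((v[2]*v[1]-v[3]*v[0])*1000).round(1),'x',np.median(P[g,0]).round(4),'a',a[g].min().round(3),a[g].max().round(3))
s=red('side',25);p,d=load('side');P=(bydepth('side',s,d[s[:,1],s[:,0]])-C)@RB;P=P[(abs(P[:,0]-.076)<.008)&(P[:,1]>-.02)&(P[:,1]<.2)&(P[:,2]<.16)]
v=cv2.fitLine(P[:,1:].astype(np.float32),cv2.DIST_HUBER,0,1e-4,1e-4).ravel();print('pointer side',len(P),np.degrees(np.arctan2(v[1],v[0])),'off',(v[2]*v[1]-v[3]*v[0])*1000, 'about hinge', np.degrees(np.median(np.arctan2(P[:,2],P[:,1])[np.hypot(P[:,1],P[:,2])>.08])))
t=red('top',9);t=t[(t[:,0]>300)&(t[:,0]<356)&(t[:,1]>160)&(t[:,1]<190)]
c=np.polyfit(t[:,0],t[:,1],1);t=t[abs(np.polyval(c,t[:,0])-t[:,1])<2];print('pointer top',len(t),line('top',t,.0765))
```

```text
side 1550 board 39.09 about hinge 39.67 offset 17.5
 needle? 19 35.4 off -7.4 x 0.0595 a 0.027 0.08
top 1152 board 39.32 about hinge 39.39 offset 15.3
 needle? 43 39.02 off -2.5 x 0.0613 a 0.024 0.177
pointer side 93 37.921352 off -6.9332943 about hinge 40.7226489367827
pointer top 31 (np.float32(40.25), 0.1, array([-0.007, -0.003]), array([0.142, 0.122]))
```

The pointer estimates scatter between 39.5 and 40.7°. I'll average frames and compare the pointer with the needle and board locally, in the same view, so that biases cancel.

Run:
```python
from h import *
th0=np.radians(39.46); c0,s0=np.cos(th0),np.sin(th0)
for n in('side','top'):
    fr=[viewer.camera(n) for _ in range(20)]
    p=np.mean([f[0].astype(float) for f in fr],0); D=np.array([f[1] for f in fr]);D[D==0]=np.nan; d=np.nan_to_num(np.nanmedian(D,0))
    np.savez(f'avg_{n}.npz',p=p,d=d)
    uv=np.argwhere(d>0)[:,::-1]; P=(bydepth(n,uv,d[d>0])-C)@RB; q=p[d>0]
    a=P[:,1]*c0+P[:,2]*s0; b=-P[:,1]*s0+P[:,2]*c0
    w=(P[:,0]>.041)&(P[:,0]<.052)&(abs(b-.015)<.006)&(a>.02)&(a<.3)
    r=((q[:,0]-q[:,1:].max(1))>22)&(abs(P[:,0]-.0765)<.008)&(abs(b)<.02)&(a>.02)&(a<.19)
    k=(q.max(1)<50)&(P[:,0]>.054)&(P[:,0]<.07)&(abs(b)<.012)&(a>.03)&(a<.2)
    for nm,g in(('wood b-15',w),('pointer b',r),('needle b',k)):
        if g.sum()<6: print(n,nm,g.sum()); continue
        o=b[g]*1000-(15 if nm[0]=='w' else 0); f=np.polyfit(a[g],o,1)
        print(n,nm,g.sum(),'a',a[g].min().round(3),a[g].max().round(3),'med',np.median(o).round(2),'fit at a=.06,.12,.18',np.polyval(f,[.06,.12,.18]).round(2),'x',np.median(P[g,0]).round(4))
# top view: red centroid per column
p=np.load('avg_top.npz')['p']; e=p[...,0]-p[...,1:].max(2); m=np.clip(e[160:190,300:356],0,None); 
L=[(300+i,160+(m[:,i]*np.arange(30)).sum()/m[:,i].sum()) for i in range(56) if m[:,i].max()>12]
L=np.array(L); f=np.polyfit(L[:,0],L[:,1],1); g=abs(np.polyval(f,L[:,0])-L[:,1])<1.0; print(len(L),g.sum())
for x in(.0745,.0765,.0785): print(line('top',L[g],x))
```

```text
side wood b-15 386 a 0.021 0.298 med 0.81 fit at a=.06,.12,.18 [0.97 0.89 0.81] x 0.0465
side pointer b 75 a 0.02 0.183 med 4.12 fit at a=.06,.12,.18 [3.21 3.93 4.65] x 0.0749
side needle b 14 a 0.03 0.075 med 3.44 fit at a=.06,.12,.18 [4.49 3.43 2.38] x 0.0596
top wood b-15 247 a 0.022 0.299 med -0.13 fit at a=.06,.12,.18 [ 0.04 -0.06 -0.15] x 0.0465
top pointer b 8 a 0.155 0.165 med 3.26 fit at a=.06,.12,.18 [27.03 12.83 -1.38] x 0.0789
top needle b 20 a 0.035 0.174 med 2.13 fit at a=.06,.12,.18 [2.44 1.98 1.51] x 0.0617
46 13
(np.float32(169.05), -4.1, array([ 0.033, -0.027]), array([ 0.119, -0.009]))
(np.float32(169.05), -12.7, array([ 0.032, -0.036]), array([ 0.118, -0.017]))
(np.float32(169.05), -21.2, array([ 0.03 , -0.044]), array([ 0.117, -0.026]))
```

Run:
```python
from h import *
p=np.load('avg_top.npz')['p']; e=p[...,0]-p[...,1:].max(2)
for th in(4,7,10):
    m=np.zeros_like(e,bool); m[160:190,300:356]=e[160:190,300:356]>th
    t=np.argwhere(m)[:,::-1]
    # keep near the segment between the two seen ends
    c=np.polyfit([308.8,351.2],[167.4,183.8],1); t=t[abs(np.polyval(c,t[:,0])-t[:,1])<2.5]
    L=[];
    for u in np.unique(t[:,0]):
        r=np.arange(int(np.polyval(c,u))-2,int(np.polyval(c,u))+4); w=np.clip(e[r,u],0,None)
        if 313<=u<=328 and w.max()<8: continue
        L.append((u,(r*w).sum()/w.sum()))
    L=np.array(L); f=np.polyfit(L[:,0],L[:,1],1); res=np.polyval(f,L[:,0])-L[:,1]; g=abs(res)<.6
    print(th,len(L),g.sum(),L[g,0].min(),L[g,0].max(),'rms',res[g].std().round(2))
    for x in(.0765,.0785): print(line('top',L[g],x))
# needle in same view: darkest row per column near the predicted line x=.0615, theta 39.46
pr=lambda a,x,t:proj('top',C+RB@[x,a*np.cos(t),a*np.sin(t)])[0]
v=p.max(2); L=[]
for a in np.arange(.03,.178,.004):
    u,w=pr(a,.0615,np.radians(39.46)); u=int(round(u)); r=np.arange(int(round(w))-3,int(round(w))+4); k=np.clip(np.median(v[r,u])-v[r,u],0,None)
    L.append((u,(k*r).sum()/k.sum(),w))
L=np.array(L); print((L[:,1]-L[:,2]).round(1))
z=np.load('avg_side.npz');p,d=z['p'],z['d'];uv=np.argwhere(((p[...,0]-p[...,1:].max(2))>22)&(d>0))[:,::-1]
P=(bydepth('side',uv,d[uv[:,1],uv[:,0]])-C)@RB;P=P[(abs(P[:,0]-.0765)<.005)&(P[:,1]>-.02)&(P[:,1]<.16)&(P[:,2]<.13)]
th0=np.radians(39.46);a=P[:,1]*np.cos(th0)+P[:,2]*np.sin(th0);b=(P[:,2]*np.cos(th0)-P[:,1]*np.sin(th0))*1000
for lo in np.arange(0,.2,.02):
    g=(a>=lo)&(a<lo+.02)
    if g.sum():print(lo.round(2),g.sum(),np.median(b[g]).round(2),b[g].std().round(2))
```

```text
4 30 24 310.0 343.0 rms 0.21
(np.float32(40.83), 0.7, array([0.02 , 0.018]), array([0.139, 0.116]))
(np.float32(40.83), 5.9, array([0.018, 0.01 ]), array([0.138, 0.108]))
7 28 23 310.0 343.0 rms 0.23
(np.float32(40.84), 0.7, array([0.02 , 0.018]), array([0.139, 0.116]))
(np.float32(40.84), 5.9, array([0.018, 0.01 ]), array([0.138, 0.108]))
10 24 18 311.0 343.0 rms 0.22
(np.float32(40.88), 0.8, array([0.02 , 0.018]), array([0.135, 0.113]))
(np.float32(40.88), 6.0, array([0.018, 0.01 ]), array([0.134, 0.105]))
[-0.4  0.  -0.1 -0.2 -0.2 -0.3  0.1  0.  -0.1 -0.4 -0.3 -0.4 -0.  -0.
 -0.1 -0.4 -0.3 -0.3  0.   0.  -0.1 -0.4 -0.3 -0.1  0.1  0.3  0.6  0.4
  0.4  0.1 -0.2 -0.6 -0.6 -0.5 -0.3 -0.3 -0.1]
0.0 9 5.33 9.06
0.02 8 3.99 0.77
0.04 8 4.02 0.81
0.06 7 4.24 0.35
0.08 7 3.92 0.4
0.1 9 4.14 0.36
0.12 7 3.92 0.28
0.14 15 4.18 1.43
0.16 7 4.38 0.61
0.18 2 4.67 0.56
```

Run:
```python
from h import *
th0=np.radians(39.46); c0,s0=np.cos(th0),np.sin(th0)
for n in('side','top'):
    z=np.load(f'avg_{n}.npz');p,d=z['p'],z['d'];uv=np.argwhere(d>0)[:,::-1];P=(bydepth(n,uv,d[d>0])-C)@RB;q=p[d>0]
    a=P[:,1]*c0+P[:,2]*s0;b=(P[:,2]*c0-P[:,1]*s0)*1000
    k=(q.max(1)<80)&(P[:,0]>.056)&(P[:,0]<.069)&(abs(b)<9)
    r=((q[:,0]-q[:,1:].max(1))>(22 if n=='side' else 6))&(abs(P[:,0]-.0765)<.006)&(abs(b)<9)
    for lo in np.arange(.02,.2,.03):
        print(n,lo.round(2),*[(nm,g.sum(),np.median(b[g]).round(2) if g.any() else None) for nm,g in(('needle',k&(a>=lo)&(a<lo+.03)),('pointer',r&(a>=lo)&(a<lo+.03)))])
```

```text
side 0.02 ('needle', np.int64(17), np.float64(3.04)) ('pointer', np.int64(12), np.float64(3.81))
side 0.05 ('needle', np.int64(13), np.float64(3.15)) ('pointer', np.int64(11), np.float64(4.24))
side 0.08 ('needle', np.int64(10), np.float64(3.38)) ('pointer', np.int64(11), np.float64(4.12))
side 0.11 ('needle', np.int64(9), np.float64(3.24)) ('pointer', np.int64(12), np.float64(4.02))
side 0.14 ('needle', np.int64(8), np.float64(2.54)) ('pointer', np.int64(20), np.float64(4.25))
side 0.17 ('needle', np.int64(2), np.float64(2.53)) ('pointer', np.int64(5), np.float64(4.38))
side 0.2 ('needle', np.int64(0), None) ('pointer', np.int64(0), None)
top 0.02 ('needle', np.int64(8), np.float64(2.23)) ('pointer', np.int64(6), np.float64(3.25))
top 0.05 ('needle', np.int64(10), np.float64(2.3)) ('pointer', np.int64(8), np.float64(3.21))
top 0.08 ('needle', np.int64(9), np.float64(2.28)) ('pointer', np.int64(7), np.float64(3.0))
top 0.11 ('needle', np.int64(10), np.float64(1.9)) ('pointer', np.int64(2), np.float64(3.83))
top 0.14 ('needle', np.int64(23), np.float64(1.7)) ('pointer', np.int64(15), np.float64(3.31))
top 0.17 ('needle', np.int64(4), np.float64(1.27)) ('pointer', np.int64(5), np.float64(3.07))
top 0.2 ('needle', np.int64(0), None) ('pointer', np.int64(0), None)
```

Both views agree that the needle sits 0.1–0.4° below the pointer, so I nudge up by about 0.25° and hold.

servo_tool(
  deltas=[
    [0, -0.05, -0.06, 0],
    [0, 0, 0, 0],
    [0, 0, 0, 0],
    [0, 0, 0, 0],
    [0, 0, 0, 0],
    [0, 0, 0, 0],
  ],
)

```text
clock: 24.9
tcp_pos: [0.5267, -0.0271, 0.2578]
tcp_rot: [[-0.986, 0.165, 0.0], [0.165, 0.986, 0.003], [0.0, 0.003, -1.0]]
ft_force: [-0.3, 7.3, 3.2]
grip_width: 0.0143
```

Run:
```python
from h import *
th(); print(np.abs(sensors.get_state()['joint_velocities']).max())
p,d=snap('side'); cv2.imwrite('pics/end11.png',cv2.resize(p[:,:,::-1],(800,600),interpolation=cv2.INTER_CUBIC))
```

```text
theta from pos 39.65 r 380.2 t 24.9 [ 1.39 -0.08 -0.11]
board frame: lateral 0.1 along 290.1 z 257.8 F v,u,z -1.5 7.1 3.2 w 0.014345066159244853
0.11075483747112223
```

View pics/end11.png

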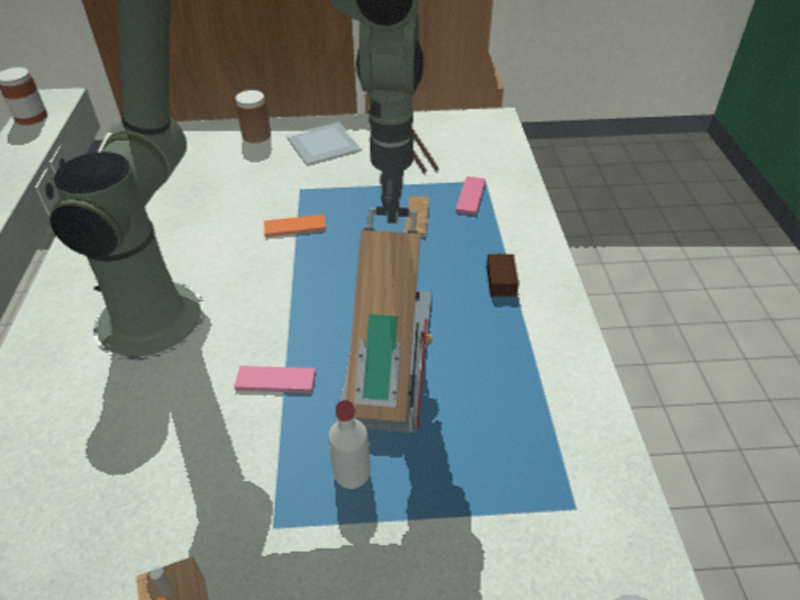

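The gripper holds the raised board by the handle (390,212) and the plate is home (380,355). The bottle, block and cork plate stand where they were. Handing in.

```bash
python3 -c "
from h import *
print(order.sign_off())"
```

```text
the job is handed in; nothing more can be done
None
```

The job is handed in at about 25 s, with the glass plate home and the board held by its handle at about 39.65° against the red pointer. The sign-off gave no verdict.

- **Glass plate:** I set it on the flat board and slid it under the rails until the push force rose to about 23 N with no further travel. The picture after release put its tail 185.6 mm from the hinge (185 expected) and its front against the stop.
- **Board angle:** 39.65° comes from the tool position. Before the last nudge of about 0.2°, the depth pictures gave 39.1–39.7° against 39.46° from the tool. I did not re-measure the needle against the pointer after that nudge.
- **Pointer:** The measurements disagreed more than I would like. They ran from 39.3° to 39.9° before lifting. At the raised position, line fits and uncorrected depth readings spread from 37.9° to 40.9°. Comparing needle and pointer at the same distances in both views put the needle 0.1–0.4° low, so I raised the board by that last nudge.
- **Other objects:** The wooden block, bottle and cork plate look unmoved in the last picture, though the arm partly hides the cork plate and I did not measure them. Nothing touched the red pointer.

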